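# Blank off the light sensor head for its dark reading

### The job

Blank off the light sensor head for its dark reading: tip the blanking disc (the one without a hole) up in its pocket of the two-pocket tray by pressing down its far edge, which hangs over the deep end, so that it stands with its near edge raised and can be gripped there. Lay it flat on the black rubber pad, never dropping it, and let go so that you can take it again across its diameter, place it flat in the round nest of the sensor head, let go, and swing the hinged retaining frame fully shut over it. Leave the disc with the hole lying in its pocket and do not disturb the multimeter, solder spool or brush.

Things in the scene. Friction and masses are not known exactly. Their poses are not given: they have to be found in the camera images.
- tray: Fixed grey tip-out tray, 46 mm high, two equal open pockets at y = +37 and -37 mm. Origin on the bench, midway between them, straight under the step edge; x to the far, deep end; z up; it reaches x = -46 to 34, y = -77 to 77 mm. Pockets: 64 mm wide between 46 mm walls; near wall x = -46 to -38; behind x = 26 only a lip 19 mm high. A disc lies flat with its top level with the walls.
- step_left (a point): Middle of the step edge in the +y pocket, 38 mm above the bench, axes as the tray's. Disc supports (all at this height): x = -14 to 0 (the far edge x = 0 is the pivot) and x = -40 to -31; a finger scoop 16 mm deep between them; beyond x = 0 the deep end, 33 mm deep, out to the lip at x = 26. The disc's centre starts at x = -6.5 to -4.5 mm, so about 24 mm overhang the deep end.
- step_right (a point): The same point in the -y pocket. In both: pressed some 20 mm beyond the step edge, down to about 7 mm below the step's height, the disc tips over the edge, its lower rim slides to the deep floor, and it stays so by itself, leaning on the step edge, 60 to 78 degrees from level, near edge up, that edge about 25 mm above the step.
- blank_disc_center (a point): Centre (half-way up) of the blanking disc: solid aluminium disc without a hole, 60 mm diameter, 8 mm thick, about 60 g, both faces alike; z is its axis. It starts flat in either pocket of the tray.
- hole_disc_center (a point): Centre (half-way up) of the aperture disc: same size and metal, with a 20 mm hole in the middle; z is its axis. It lies in the other pocket and stays there.
- pad: Black rubber pad, fixed flat on the bench, 130 x 130 x 3 mm (x, y, z); origin at the centre of its underside.
- sensor_head: Light sensor head: fixed grey block 104 x 100 x 30 mm (x, y, z) with a nest and a hinged retaining frame on top; origin at the centre of its underside, x to the hinge side, z up.
- nest (a point): Centre of the nest floor (grey window), 30 mm above the bench; axes as the head's. Two dark arcs of wall 5 mm high on the +x and -x sides, 64 mm apart inside at the floor and flared above, hold the 60 mm disc; on the +y and -y sides are 34 mm wide gaps for fingers, with flat surface there out to y = 50 mm. Seated, the disc's top is 8 mm above the nest floor.
- retainer (a joint): Angle of the retaining frame (rad): 0 shut, level over the nest; starts open at 1.9 to 2.2 (leaning back to +x past upright); stop at 2.3. Friction hinge: stays where left, moved by under 1 N at the free end. Axis along the nest's y at x = 45, z = 11 mm from point nest. Frame 64 mm wide, 4 mm thick, 89 mm long from the axis; shut, its upper face is 13.5 mm above the nest floor.
- retainer_tab (a point): Middle of the upper face (shut) of the 28 mm wide tab at the frame's free end, 84 mm from the hinge axis. Open, this face looks to +x, away from the nest.
- multimeter: Black hand multimeter 140 x 75 x 41 mm lying on its back behind the sensor head; origin at the centre of its underside.
- solder_spool: Solder spool, 55 mm diameter, 47 mm high, standing at the left front; origin at the centre of its underside.
- esd_brush: Flat black brush 24 x 152 x 10 mm lying at the right front; origin at the centre of its underside.
There are look-alikes about, which are no part of the job. What is shaped like the sensor_head but orange or yellow is not meant.

How it is judged:
By the outcome, as a careful person would: the job done as asked, in the order asked, and still so for the second after the job is handed in, with the robot touching nothing.
It also fails if it takes over 67 s, if anything falls off the work surface, if the arm or the gripper's body presses on something with over 40 N, if the wrist force passes 120 N, or if a joint passes its speed limit or range.

### The arm

A 7-joint arm with a two-finger parallel gripper is mounted at the origin on a cart in front of the work surface, level with it; the furniture and walls round the work are solid. World frame = base frame: x ahead of the robot, y to its left, z up, the work surface at z = 0. Lengths are in mm, angles in rad, forces in N, time in s.
With the tool pointing down it reaches from about 400 to 875 mm from the base axis. Payload 6.5 kg.
Tool frame: the origin (TCP) lies on the centre line of the jaws, within the pads' length; the fingertips stand robot.nose_length ahead of it and the grasp point (between the pads) is the TCP (robot.nose_length is the distance from the TCP to the fingertips, in mm); z points along the fingers, y is the direction in which the jaws open and shut (so a half turn about z gives the same grasp; the last joint's range is limited). The gripper opens to 85 mm and grips with 20 to 120 N. Pads are 22 mm wide; open, the fingers measure 114 mm over their backs; the gripper's body (76 mm by 85 mm) begins 54 mm behind the grasp point. The pads swing forward as they close: fully open they stand 13 mm farther back than shut.
Start: joints at [-1.355, 0.536, -0.004, 1.538, 0.003, 1.067, -0.071], TCP at [180.75, 624.355, 250.29] pointing down, gripper open.
Joint ranges: [-2.7, 2.7], [-0.37, 2.16], [-1.27, 1.26], [0.24, 2.4], [-1.31, 4.45], [0.19, 1.91], [-2.76, 2.76]. Speed limits (rad/s): [2.39, 2.39, 3.14, 3.14, 3.14, 3.14, 3.14].

### API

Orientations are given as a unit quaternion [x, y, z, w].
In Python, from plant import robot, eoat, kinematics, viewer gives the robot as it stands. Calls block until the motion is done:
- robot.move_ptp(position, orientation): joint-space move of the TCP to a pose.
- robot.movel(position, rotation=None, speed=150, force_limit=None): straight line of the TCP; rotation=None keeps the orientation; speed is the mean speed in mm/s. With force_limit (N) it stops when the force on the tool has changed by that much, and returns True; else False.
- robot.movej(angles): joint-space move.
- eoat.gripper_open() and eoat.grasp(force=None): open the fingers fully, or close them until they stop; force is the grip in N (None keeps the last).
- robot.dwell(seconds).
- kinematics.solve_ik(position, orientation): joint angles nearest the present ones, or None.
- robot.state(): the state.
- viewer.read_camera(name): name is "scene" or "top" or "wrist"; returns the picture (480x640x3 uint8, red, green, blue); there is no depth.
- viewer.calibration(name): a dict with "K" (3x3 intrinsics, pixels), "R" (3x3) and "t" (3): a world point X has camera coordinates R X + t; the wrist camera has in their place "T_tool_cam" (4x4, takes a point from camera to tool coordinates, whose origin is the TCP and whose axes are the flange's). Camera axes: x right, y down, z forward; pixel columns grow to the right and rows downward; lengths in mm; the calibration is good to about 2 mm. A picture is of the moment at which its call begins: read the wrist's pose just before it. calibration takes no time and is no camera call.
A pose or a line that the arm cannot do raises robot.IKError and nothing moves.
- robot.sign_off(): hands the job in, once; it reports no verdict.
The state is a dict: "clock": time; "joint_pos": joint angles; "qd": joint speeds; "joint_torque": joint torques, N m; "eef_pos": TCP position; "tool_rot": TCP orientation; "force": force on the tool from outside, world axes, zero at the start; "moment": the same for the moment, N m; "grip_width": finger opening in mm.
Only numpy, scipy, OpenCV 4.12 (cv2) and the standard library are available. Lean on these libraries where they do the work, as an engineer would, in place of code of your own. Each camera call takes 0.05 s, during which the arm holds its last target. There are 200 camera calls.

## Working session

There is one attempt and no reset: what is moved stays moved. The work goes in short steps, each a Python script; the robot and the scene stay as the last script left them, time stands still between calls to the robot, and variables do not carry over. Pictures are saved under pics/ and viewed, about 8 in all and at most 12, crops included, and the job is handed in when it is done.

```bash
mkdir -p pics; ls
python3 - <<'E'
from plant import robot, eoat, kinematics, viewer
import cv2
for n in("top","scene"):
    im=viewer.read_camera(n); cv2.imwrite(f"pics/{n}0.png",im[:,:,::-1]); c=viewer.calibration(n)
    print(n,c["K"],c["R"],c["t"])
print(viewer.calibration("wrist"),robot.nose_length,robot.state())
E
```

```text
pics
top [[499.90099159   0.         326.20999117]
 [  0.         499.90099159 231.05700148]
 [  0.           0.           1.        ]] [[-0.0184182  -0.99974232 -0.01326869]
 [-0.98952569  0.02012718 -0.14294687]
 [ 0.1431771   0.01049689 -0.98964142]] [ -77.53001345  549.66851042 1065.92076716]
scene [[510.11659779   0.         314.59663748]
 [  0.         510.11659779 248.01946246]
 [  0.           0.           1.        ]] [[-0.99014362  0.13956671 -0.01169338]
 [ 0.1159789   0.77026203 -0.62709274]
 [-0.07851431 -0.62226806 -0.77885683]] [ 534.12211896   43.91375832 1262.57096858]
{'K': array([[362.64475805,   0.        , 324.88673419],
       [  0.        , 362.64475805, 243.87590958],
       [  0.        ,   0.        ,   1.        ]]), 'T_tool_cam': array([[ 9.73549523e-04, -9.47306992e-01, -3.20325639e-01,
         8.32385231e+01],
       [ 9.99999101e-01,  1.21767695e-03, -5.61819651e-04,
         4.29187788e-01],
       [ 9.22268831e-04, -3.20324804e-01,  9.47307326e-01,
        -1.22976176e+02],
       [ 0.00000000e+00,  0.00000000e+00,  0.00000000e+00,
         1.00000000e+00]])} 19.0 {'clock': 0.1, 'joint_pos': array([-1.35518908,  0.53711678, -0.00445346,  1.53876267,  0.0026087 ,
        1.06730324, -0.07120293]), 'qd': array([ 0.00142166, -0.00026678,  0.00165847, -0.00158095, -0.00041307,
       -0.00147827, -0.00072377]), 'joint_torque': array([ 2.55660882e-03, -5.84568107e+01,  1.05189163e+00, -2.59777522e+01,
        1.26450160e-02,  4.53293236e-03,  1.42978860e-05]), 'eef_pos': array([180.61522657, 623.84199073, 249.48798605]), 'tool_rot': array([ 1.40395361e-01,  9.90095205e-01, -7.90352309e-04, -5.29840466e-05]), 'force': array([-0.502903  , -0.11610162, -0.43227999]), 'moment': array([-0.01406734, -0.00287148, -0.04231682]), 'grip_width': 85.90368181502991}
```

View pics/top0.png

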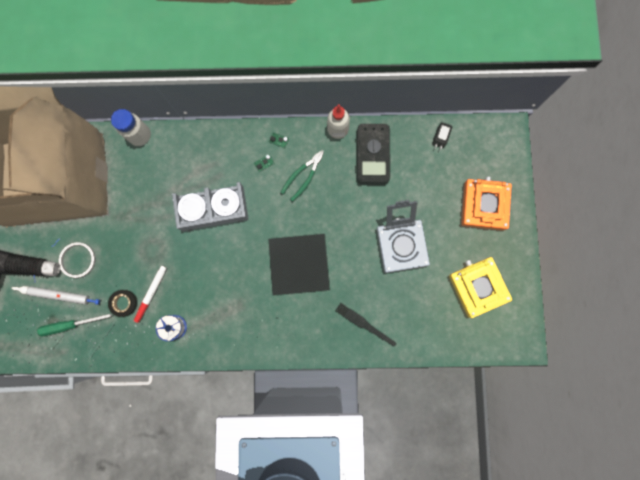

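View pics/scene0.png

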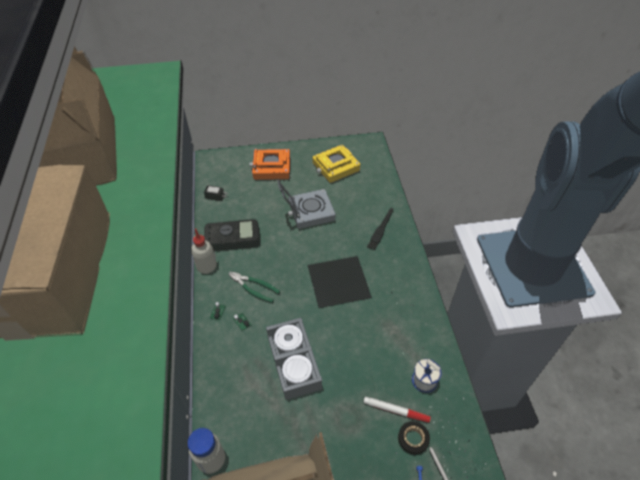

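Top view: tray at (210,207) with the blank disc on the left (192,207) and the hole disc at (229,201). The pad is at (299,264) and the grey head at (403,246), with its frame open toward the top. The multimeter is at (374,155), the spool at (171,328) and the brush at (366,325).

```bash
cat > h.py <<'E'
from plant import robot, eoat, kinematics, viewer
import numpy as np, cv2
from scipy.spatial.transform import Rotation as R
def snap(n,f=None):
    s=robot.state(); im=viewer.read_camera(n)[:,:,::-1].copy()
    if f: cv2.imwrite(f"pics/{f}.png",im)
    return im,s
def ray(n,uv,s=None):
    c=viewer.calibration(n); d=np.linalg.inv(c["K"])@[*uv,1.]
    if n=="wrist":
        T=c["T_tool_cam"]; Q=R.from_quat(s["tool_rot"]).as_matrix()
        return Q@T[:3,3]+T[:3,:3].T.T[0]*0@np.eye(3)+0+s["eef_pos"], Q@T[:3,:3]@d
    return -c["R"].T@c["t"], c["R"].T@d
def onplane(n,uv,z,s=None):
    o,d=ray(n,uv,s); return o+d*(z-o[2])/d[2]
def proj(n,X,s=None):
    c=viewer.calibration(n); X=np.asarray(X,float)
    if n=="wrist":
        T=c["T_tool_cam"]; Q=R.from_quat(s["tool_rot"]).as_matrix()
        p=T[:3,:3].T@(Q.T@(X-s["eef_pos"])-T[:3,3])
    else: p=c["R"]@X+c["t"]
    q=c["K"]@p; return q[:2]/q[2]
def down(yaw,tilt=0):
    """tool z down, tool y (jaw dir) at angle yaw in world; tilt about tool y"""
    y=np.array([np.cos(yaw),np.sin(yaw),0]); z=np.array([0,0,-1.]); x=np.cross(y,z)
    return (R.from_matrix(np.c_[x,y,z])*R.from_euler('y',tilt)).as_quat()
E
sed -i 's/Q@T\[:3,3\].*eef_pos"\], /Q@T[:3,3]+s["eef_pos"], /' h.py
python3 - <<'E'
from h import *
for k,uv,z in [("blank",(192,207),46),("hole",(229,201),46),("pad",(299,264),3),("head",(403,246),30),("spool",(171,328),47),("brush",(366,325),5),("mm",(374,155),40),("back",(330,110),0)]:
    print(k,onplane("top",uv,z).round(0))
im=cv2.imread("pics/top0.png")
g=cv2.cvtColor(im,cv2.COLOR_BGR2HSV)
m=(g[...,2]<60).astype('uint8')
n,l,st,ce=cv2.connectedComponentsWithStats(m)
for i in range(1,n):
    if st[i,4]>1500: print(st[i],ce[i])
p=np.array([[270,237],[327,234],[329,291],[272,294]])
print([onplane("top",q,3).round(0) for q in p])
E
```

```text
blank [607. 209.  46.]
hole [619. 126.  46.]
pad [479. -25.   3.]
head [ 512. -257.   30.]
spool [344. 248.  47.]
brush [ 341. -172.    5.]
mm [ 719. -199.   40.]
back [ 844. -102.    0.]
[   0   62  600   18 2672] [311.8248503   70.13023952]
[array([542.,  41.,   3.]), array([546., -89.,   3.]), array([417., -92.,   3.]), array([413.,  37.,   3.])]
```

Run:
```python
from h import *
robot.move_ptp([575,165,220],down(np.pi/2))
im,s=snap("wrist","w1"); print(s["clock"],s["eef_pos"],s["tool_rot"],s["joint_pos"].round(2))
np.save("s_w1.npy",s,allow_pickle=True)
```

```text
2.2667 [574.7056009  166.38297475 219.99226959] [-8.61855840e-04  9.99999571e-01  3.33580069e-04 -6.51848946e-05] [-0.51  0.49  0.21  1.72 -0.12  0.95  1.32]
```

View pics/w1.png

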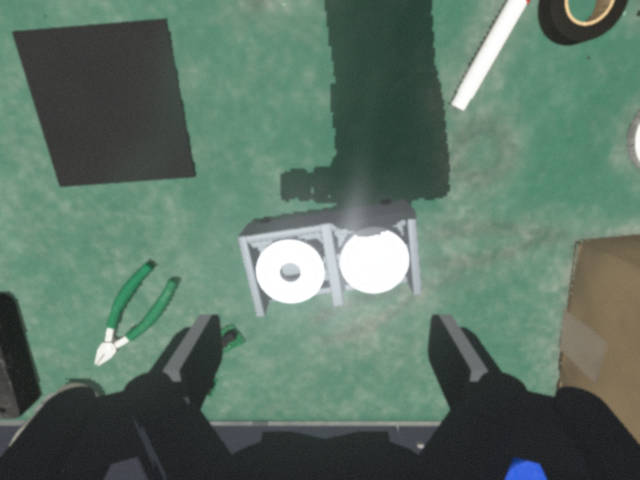

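The near wall is toward the robot (top of image) and the deep end is away from it. The blank disc is at (374,262), in the +y pocket, and the hole disc at (291,271). I'll measure both.

```bash
cat >> h.py <<'E'
def discs(im,n,s,z,lo=225,amin=500,amax=1e5):
    m=(im.min(2)>=lo).astype('uint8'); out=[]
    m=cv2.morphologyEx(m,cv2.MORPH_OPEN,np.ones((5,5),np.uint8))
    for c in cv2.findContours(m,cv2.RETR_EXTERNAL,cv2.CHAIN_APPROX_NONE)[0]:
        a=cv2.contourArea(c)
        if amin<a<amax:
            c=cv2.convexHull(c).reshape(-1,2)
            P=np.array([onplane(n,q,z,s)[:2] for q in c],np.float32)
            (e,ax,an)=cv2.minAreaRect(P); out.append((np.round(c.mean(0)),np.round(e,1),np.round(ax,1)))
    return out
E
python3 - <<'E'
from h import *
im=cv2.imread("pics/w1.png"); s=np.load("s_w1.npy",allow_pickle=True).item()
for d in discs(im,"wrist",s,46): print(d)
t=cv2.imread("pics/top0.png")
for d in discs(t,"top",None,46,amin=200): print("top",d)
for q in [(241,238),(413,207),(263,315),(419,292),(336,305)]: print(q,onplane("wrist",q,46,s)[:2].round(1))
cv2.imwrite("pics/w1c.png",cv2.resize(im[190:330,225:435],None,fx=3.8,fy=3.8,interpolation=cv2.INTER_CUBIC))
E
```

```text
(array([289., 271.]), array([618.3, 136.1]), array([59.6, 60.4]))
(array([376., 264.]), array([610.2, 210.4]), array([56.2, 60.3]))
(array([481.,  66.]), array([444.8, 286.1]), array([11.3, 80.2]))
top (array([279., 445.]), array([96.9, -3.6]), array([304.7, 123.8]))
top (array([190., 208.]), array([607.2, 210.9]), array([59.2, 57.9]))
top (array([226., 201.]), array([618. , 135.4]), array([58.3, 56.6]))
(241, 238) [586.8  94.9]
(413, 207) [559.2 240.5]
(263, 315) [661.6 109.9]
(419, 292) [637.6 252.3]
(336, 305) [651.  177.3]
```

View pics/w1c.png

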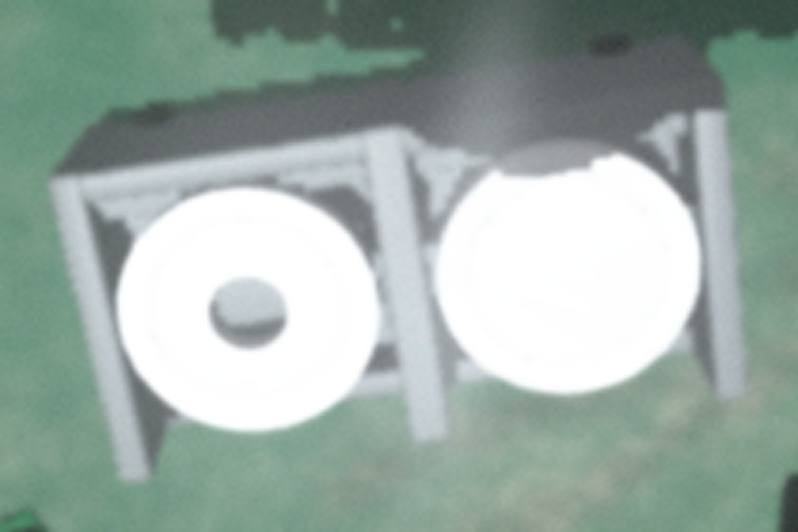

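The crop is clearer. Outer top corners of the tray are at about (52,180), (725,108), (122,480) and (745,395). I'll recompute its yaw.

Run:
```python
from h import *
s=np.load("s_w1.npy",allow_pickle=True).item()
P=[onplane("wrist",(225+a/3.8,190+b/3.8),46,s)[:2] for a,b in [(52,180),(725,108),(122,480),(745,395)]]
print(np.round(P,1), np.mean(P,0))
for a,b in[(0,1),(2,3)]: d=P[b]-P[a];print(np.degrees(np.arctan2(-d[0],d[1])),np.linalg.norm(d))
for a,b in[(0,2),(1,3)]: d=P[b]-P[a];print(np.degrees(np.arctan2(d[1],d[0])),np.linalg.norm(d))
```

```text
[[586.2  92.9]
 [569.  243.7]
 [663.  104.4]
 [639.6 254.3]] [614.45499354 173.80822061]
6.508700835946196 151.7465003420843
8.861139001294271 151.75902250948258
8.481400285564487 77.59101190509526
8.56098527916337 71.36166113803931
```

```bash
cat >> h.py <<'E'
TH=np.radians(8.2); H=np.array([np.cos(TH),np.sin(TH),0]); PIV=np.array([613.5,211.2,38.])
def lean(a,h,sgn=1):
    """tool z forward along h and down at a deg below level; jaws across that plane"""
    a=np.radians(a); u=np.array([0,0,1.]); z=np.cos(a)*h-np.sin(a)*u; y=sgn*(np.sin(a)*h+np.cos(a)*u)
    return R.from_matrix(np.c_[np.cross(y,z),y,z]).as_quat()
def quick(): s=robot.state(); print(round(s["clock"],2),s["eef_pos"].round(1),s["force"].round(1),round(s["grip_width"],1))
E
python3 - <<'E'
from h import *
q=down(np.pi/2+TH); P=PIV+30*H
quick(); eoat.grasp(20); quick()
P[2]=80; robot.move_ptp(P,q); quick()
P[2]=49; print(robot.movel(P,speed=40,force_limit=15)); quick()
P[2]=150; robot.movel(P,speed=200); Q=PIV-45*H; Q[2]=200; robot.move_ptp(Q,q); eoat.gripper_open()
quick()
im,s=snap("wrist","w2"); np.save("s_w2.npy",s,allow_pickle=True)
a=cv2.imread("pics/w2.png")[150:420,200:520]; cv2.imwrite("pics/w2c.png",cv2.resize(a,None,fx=2,fy=2))
q0=s["joint_pos"]
for sg in (1,-1):
  for a in (60,70,78):
    print(sg,a,kinematics.solve_ik((PIV+[0,0,40]).tolist(),lean(a,H,sg)))
  print(sg,"pad",[kinematics.solve_ik([480,-25,55],lean(48,np.array([np.cos(b),np.sin(b),0]),sg)) for b in (0,.3,-.3)])
E
```

```text
2.32 [574.7 166.4 220. ] [0.5 0.2 0.4] 85.2
3.08 [575. 165. 220.] [-0.2  0.4 -0.1] 0.0
3.77 [643.6 214.9  80.9] [-0.1  0.3 -0.1] 0.5
False
4.7 [643.4 215.5  49.2] [-0.3  0.6 -0.4] 0.2
6.59 [569.  204.8 200. ] [-0.1  0.1 -0.8] 85.2
1 60 [ 0.3163281   0.97518338 -1.07978872  2.01532586  1.80238594  0.87872872
 -1.67751869]
1 70 [-0.7655694   0.68556054  0.41430516  1.95299083 -0.61042406  0.25310441
  0.23296574]
1 78 [-0.76444374  0.72349669  0.46120516  1.8442013  -0.53736379  0.4795743
  0.16606905]
1 pad [None, None, None]
-1 60 [-0.05491355  0.70545368 -0.53923635  2.03441384  1.72719002  0.467587
  1.27808025]
-1 70 [-0.44603222  0.64272962 -0.0074003   1.93422824  0.44395462  0.25447563
  2.4203856 ]
-1 78 [-0.33815481  0.67474073 -0.12339385  1.81764293  0.30278141  0.46909422
  2.59976863]
-1 pad [None, None, None]
```

View pics/w2c.png

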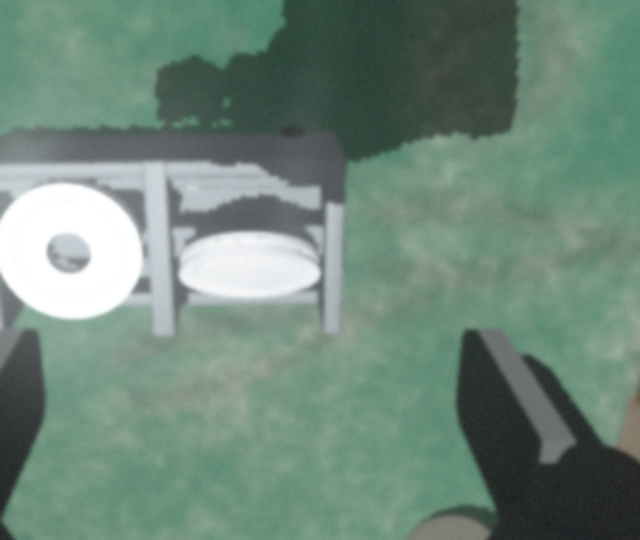

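The disc is tipped and standing, at crop (250,265), and the hole disc is unmoved. Next I'll estimate the lean from the picture and find which tool headings can be reached over the pad.

Run:
```python
from h import *
s=np.load("s_w2.npy",allow_pickle=True).item(); im=cv2.imread("pics/w2.png")
g=im.min(2)[:,:]; print("col y=", g[250:305,325].tolist())
u=np.array([0,0,1.])
for a in (58,62,66,70,74,78):
    r=np.radians(a); d=np.cos(r)*H-np.sin(r)*u; n=np.sin(r)*H+np.cos(r)*u
    U=PIV+33/np.tan(r)*H-33*u
    print(a,[proj("wrist",X,s).round(0).tolist() for X in (U-60*d,U-60*d+8*n,U+8*n,U)])
for hd in range(0,360,30):
    h=np.array([np.cos(np.radians(hd)),np.sin(np.radians(hd)),0]); o=[]
    for sg in(1,-1):
      for a in (40,48):
        j=kinematics.solve_ik([480,-25,60],lean(a,h,sg)); o.append(None if j is None else np.round(j,1).tolist())
    print(hd,o)
```

```text
col y= [94, 92, 95, 90, 92, 91, 90, 94, 91, 90, 94, 92, 93, 97, 104, 148, 203, 228, 237, 242, 246, 242, 237, 236, 237, 237, 238, 240, 243, 243, 242, 241, 241, 240, 239, 237, 237, 237, 235, 236, 236, 237, 234, 237, 239, 244, 245, 240, 222, 197, 178, 164, 150, 138, 132]
58 [[324.0, 275.0], [324.0, 285.0], [324.0, 293.0], [324.0, 284.0]]
62 [[324.0, 277.0], [324.0, 287.0], [324.0, 290.0], [324.0, 281.0]]
66 [[324.0, 279.0], [324.0, 289.0], [324.0, 287.0], [324.0, 279.0]]
70 [[324.0, 281.0], [324.0, 291.0], [324.0, 285.0], [324.0, 276.0]]
74 [[324.0, 284.0], [324.0, 294.0], [324.0, 282.0], [324.0, 274.0]]
78 [[324.0, 286.0], [324.0, 296.0], [324.0, 280.0], [324.0, 271.0]]
0 [None, None, None, None]
30 [None, None, None, None]
60 [[1.0, 0.9, -0.6, 2.2, -1.1, 0.5, 2.7], [0.9, 0.8, -0.6, 2.2, -1.0, 0.4, 2.5], [0.9, 0.9, -0.5, 2.2, -1.2, 0.5, -0.4], [0.7, 0.7, -0.4, 2.2, -1.3, 0.5, -0.5]]
90 [[0.7, 0.9, -0.3, 1.9, -0.7, 0.9, 2.5], [0.6, 0.8, -0.3, 1.9, -0.6, 0.8, 2.5], [0.0, 1.0, 0.5, 1.9, -1.2, 1.4, -0.2], [-0.2, 1.0, 0.7, 2.0, -1.3, 1.4, -0.2]]
120 [[0.4, 1.0, -0.1, 1.6, -0.5, 1.3, 2.7], [
[... 410 characters left out ...]
.6, 1.5, -0.4, 1.5, 0.3]]
210 [[-0.8, 1.4, 1.1, 1.5, -0.6, 1.6, -2.2], [-0.8, 1.3, 1.1, 1.6, -0.6, 1.4, -2.2], [-0.5, 1.1, 0.5, 1.5, -0.1, 1.4, 0.5], [-0.5, 1.0, 0.5, 1.6, -0.1, 1.3, 0.5]]
240 [[-1.0, 1.3, 1.1, 1.7, -0.4, 1.2, -1.9], [-1.0, 1.3, 1.1, 1.8, -0.5, 1.1, -1.9], [-0.7, 1.0, 0.5, 1.7, 0.2, 1.2, 0.7], [-0.7, 0.9, 0.5, 1.8, 0.1, 1.1, 0.7]]
270 [[-1.3, 1.3, 1.1, 2.0, -0.4, 0.7, -1.7], [-1.2, 1.2, 1.1, 2.0, -0.5, 0.7, -1.5], [-0.9, 0.9, 0.5, 2.0, 0.5, 0.8, 0.7], [-0.9, 0.9, 0.5, 2.0, 0.4, 0.7, 0.8]]
300 [[-1.4, 1.3, 1.1, 2.3, -0.9, 0.2, -0.9], [-1.4, 1.3, 1.1, 2.3, -1.3, 0.3, -0.4], [-1.2, 1.0, 0.7, 2.3, 1.0, 0.3, 0.4], [-1.1, 0.9, 0.7, 2.3, 0.9, 0.2, 0.6]]
330 [None, None, None, None]
```

The visible extent (rows 265 to 298) doesn't fit any lean between 60 and 78°, so I'll take a side look along the step edge before gripping.

Run:
```python
from h import *
T=viewer.calibration("wrist")["T_tool_cam"]
for t,D in ((-30,290),(-25,290),(-20,290),(-10,290)):
    q=down(TH,np.radians(t)); M=R.from_quat(q).as_matrix()
    cam=PIV+[0,0,10]-D*(M@T[:3,2]); p=cam-M@T[:3,3]
    try: robot.move_ptp(p,q)
    except robot.IKError: print("no",t); continue
    print(t,p); break
quick(); im,s=snap("wrist","w3"); np.save("s_w3.npy",s,allow_pickle=True)
c=proj("wrist",PIV,s).astype(int); print(c)
y0,x0=max(c[1]-80,0),max(c[0]-110,0); print(x0,y0)
cv2.imwrite("pics/w3c.png",cv2.resize(im[y0:y0+150,x0:x0+220],None,fx=3.5,fy=3.5,interpolation=cv2.INTER_CUBIC))
```

```text
-30 [600.90598884 294.62933234 174.54745746]
8.2 [601.1 293.8 174.7] [0.3 0.6 0.2] 85.7
[326 233]
216 153
```

View pics/w3c.png

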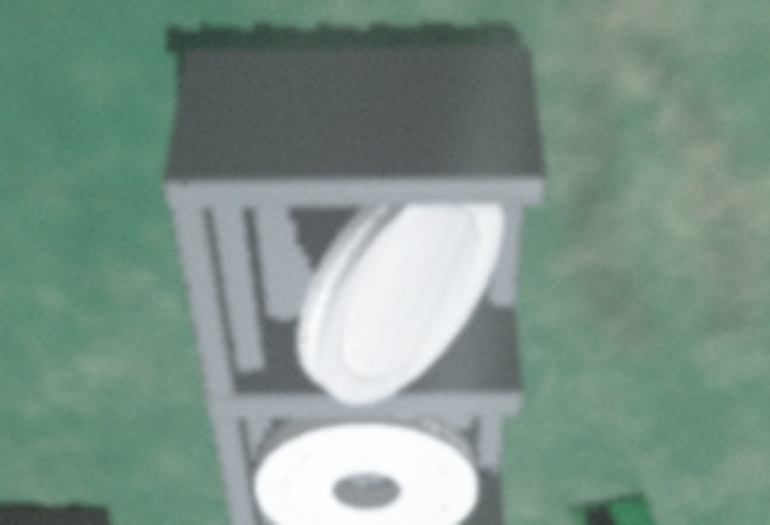

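Run:
```python
from h import *
s=np.load("s_w3.npy",allow_pickle=True).item()
u=np.array([0,0,1.]); Y=np.cross(u,H); t=np.linspace(0,2*np.pi,120)
f=lambda X:(proj("wrist",X,s)-[216,153])*3.5
print("pivot",f(PIV).round(),"lip",f(PIV+26*H-19*u).round(), "wall outer",f(PIV-46*H+8*u+40*Y).round(),f(PIV+34*H+8*u+40*Y).round(), "midwall",f(PIV-46*H+8*u-32*Y).round())
for a in (45,50,55,60,65,70,76):
    r=np.radians(a); d=np.cos(r)*H-np.sin(r)*u; n=np.sin(r)*H+np.cos(r)*u
    U=PIV+33/np.tan(r)*H-33*u
    if a<60: U=PIV+60*0*d+36*d   # lodged shallower
    C=U-30*d
    P=np.array([f(C+k*n+30*(np.cos(w)*d+np.sin(w)*Y)) for k in(0,8) for w in t])
    print(a,"L",P[P[:,0].argmin()].round(),"R",P[P[:,0].argmax()].round(),"B",P[P[:,1].argmax()].round())
```

```text
pivot [385. 282.] lip [492. 225.] wall outer [163. 178.] [551. 179.] midwall [200. 394.]
45 L [310. 331.] R [513. 214.] B [366. 394.]
50 L [317. 335.] R [505. 207.] B [372. 395.]
55 L [324. 340.] R [496. 200.] B [375. 396.]
60 L [337. 342.] R [490. 184.] B [384. 390.]
65 L [341. 346.] R [477. 182.] B [387. 395.]
70 L [347. 353.] R [464. 180.] B [392. 399.]
76 L [357. 359.] R [450. 174.] B [398. 402.]
```

The side view shows the disc leaning at only about 45 to 47°, with its lower rim caught on the lip corner. I'll nudge the raised edge forward with shut fingers so it drops inside, then look again from the same place.

```bash
sed -i 's/613.5,211.2,38/614.5,211.0,38/' h.py
cat >> h.py <<'E'
def sideview(name,t=-30,D=290):
    T=viewer.calibration("wrist")["T_tool_cam"]; q=down(TH,np.radians(t)); M=R.from_quat(q).as_matrix()
    P0=np.array([613.5,211.2,48]); robot.move_ptp(P0-D*(M@T[:3,2])-M@T[:3,3],q); im,s=snap("wrist",name); np.save(f"s_{name}.npy",s,allow_pickle=True)
    c=cv2.resize(im[153:303,216:436],None,fx=3.5,fy=3.5,interpolation=cv2.INTER_CUBIC); cv2.imwrite(f"pics/{name}c.png",c)
E
python3 - <<'E'
from h import *
q=down(np.pi/2+TH); eoat.grasp(20)
def at(x,z): p=PIV+x*H; p[2]=z; return p
robot.move_ptp(at(-39,110),q); robot.movel(at(-39,69),speed=80,force_limit=10); quick()
print(robot.movel(at(-18,69),speed=25,force_limit=8)); quick()
robot.dwell(0.2); robot.movel(at(-39,69),speed=80); robot.movel(at(-39,120),speed=200)
sideview("w4"); quick(); eoat.gripper_open()
E
```

```text
11.19 [576.  205.4  68.8] [-0.5 -0.2 -0.1] 0.1
True
11.72 [585.  206.7  68.6] [-2.  -0.1  1.1] 0.1
14.15 [601.  293.3 174.2] [ 0.5  0.4 -0.2] -0.2
```

View pics/w4c.png

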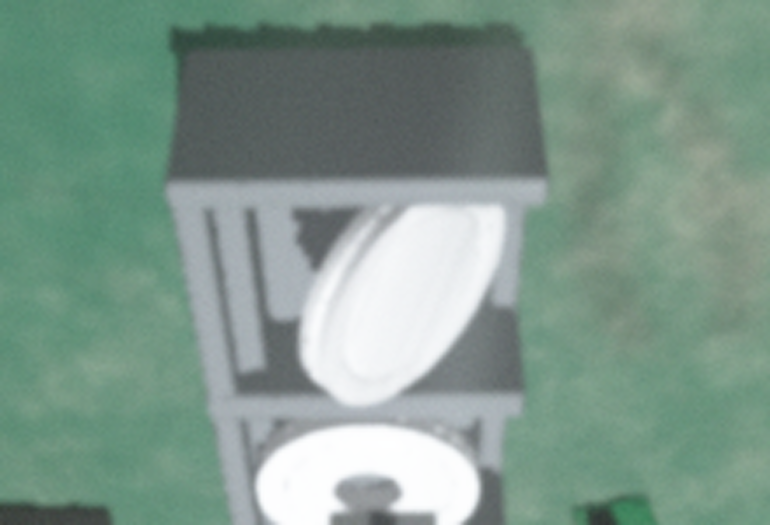

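The disc hasn't changed: the move stopped at first contact, possibly a force spike. I'll retry with a somewhat higher limit in small steps, watching the force.

Run:
```python
from h import *
q=down(np.pi/2+TH); eoat.grasp(20)
def at(x,z): p=PIV+x*H; p[2]=z; return p
robot.move_ptp(at(-39,110),q); robot.movel(at(-39,69),speed=100,force_limit=10)
robot.movel(at(-33,69),speed=60)
for x in range(-31,-13,3):
    r=robot.movel(at(x,69),speed=30,force_limit=20); s=robot.state(); print(x,r,s["force"].round(1),((s["eef_pos"]-PIV)@H).round(1))
    if r: break
robot.movel(at(-39,69),speed=100); robot.movel(at(-39,120),speed=250)
sideview("w5"); quick(); eoat.gripper_open()
```

```text
-31 False [ 0.1 -0.1  1. ] -31.0
-28 False [-5.3 -0.6  4.9] -29.6
-25 False [-11.   -1.6   9.4] -28.8
-22 False [-18.1  -2.4  16.5] -28.1
-19 False [-24.   -3.   21.2] -27.6
-16 False [-30.8  -5.3  27.5] -27.1
21.82 [601.  293.3 174.1] [-0.   0.5 -0.3] -0.1
```

View pics/w5c.png

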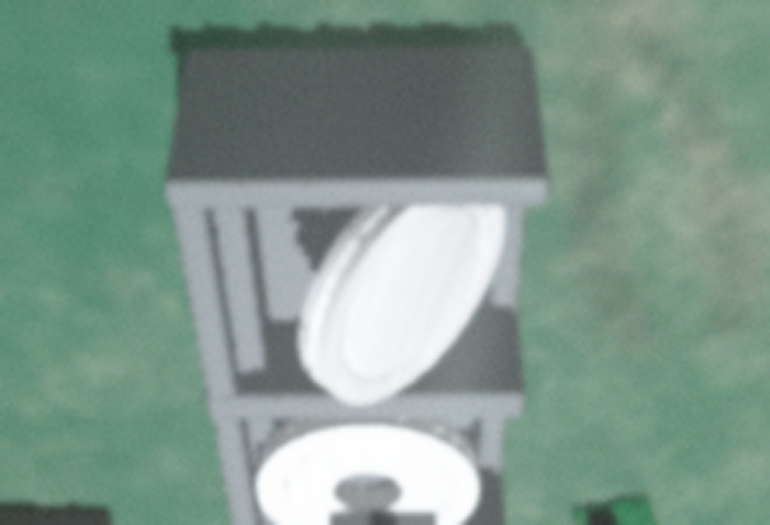

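No change. The reaction was along the disc's own plane, so it jammed against the lip. The lower end needs to come nearward off the lip, so I'll press the far part again while drawing it back toward the step edge.

Run:
```python
from h import *
q=down(np.pi/2+TH); eoat.grasp(20)
def at(x,z): p=PIV+x*H; p[2]=z; return p
robot.move_ptp(at(30,80),q); print(robot.movel(at(30,51),speed=60,force_limit=10)); quick()
for x,z in ((28,49),(26,46.5),(24,44),(23,42)):
    r=robot.movel(at(x,z),speed=25,force_limit=30); s=robot.state(); print(x,r,s["force"].round(1),((s["eef_pos"]-PIV)@H).round(1),s["eef_pos"][2].round(1))
    if r: break
robot.movel(at(30,60),speed=80); robot.movel(at(30,120),speed=250)
sideview("w6"); quick(); eoat.gripper_open()
```

```text
False
25.52 [644.2 215.2  50.8] [ 0.2 -0.2 -0.8] -0.0
28 False [-0.2 -0.2 -0.4] 27.9 49.2
26 False [ 0.8 -0.9  0.4] 25.7 46.4
24 False [0.7 0.2 0.3] 23.9 43.9
23 False [2.7 0.  3. ] 24.1 42.6
28.96 [601.  293.4 174.1] [ 0.3 -0.1 -0. ] 0.2
```

View pics/w6c.png

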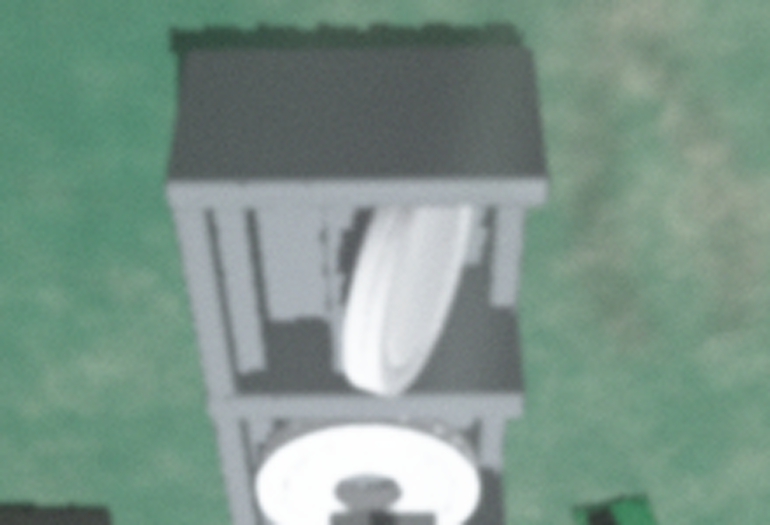

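The disc now stands properly, leaning about 66°, with crop extremes x = 342 to 473. Nine pictures viewed so far. Next I'll grip the raised edge and lift.

Run:
```python
from h import *
q=lean(78,H,1)
def at(x,z): p=PIV+x*H; p[2]=z; return p
robot.move_ptp(at(-1.5,125),q); print(robot.movel(at(-1.5,70),speed=120,force_limit=10)); quick()
eoat.grasp(40); quick()
robot.movel(at(-1.5,135),speed=120); quick()
X=np.array([1.,0,0])
for a in (90,120,130): print(a,kinematics.solve_ik([470,-25,70],lean(a,X,1)))
```

```text
False
31.04 [613.3 211.6  70. ] [ 0.3  0.5 -0.2] 85.3
31.73 [613.3 210.9  70.5] [-1.4 -0.5  5.1] 6.6
32.42 [612.4 210.7 134.3] [ 0.1  0.3 -1. ] 6.8
90 [-0.27786648  0.56031858  0.2916355   2.12712148 -0.32697499  0.49582528
  0.26104927]
120 [-0.23518233  0.81836926  0.2910836   1.7183396  -0.2164001   1.16983343
  0.16384234]
130 [-0.22038732  0.92389477  0.28995691  1.58434624 -0.20679983  1.37318245
  0.15883194]
```

Run:
```python
from h import *
X=np.array([1.,0,0]); q=lean(90,X,1)
robot.move_ptp([455,-25,95],q)
print(robot.movel([455,-25,60],speed=40,force_limit=5)); quick()
z1=robot.state()["eef_pos"][2]; print("g est",60-(z1-19-3))
s=robot.state(); 
eoat.grasp(20)
zt=59.0   # g = 23
for z in np.arange(z1-3,zt-12,-3):
    r=robot.movel([455,-25,z],speed=40,force_limit=35); quick()
    if r or robot.state()["eef_pos"][2]<zt: break
im,s=snap("scene","s1"); cv2.imwrite("pics/s1c.png",cv2.resize(im[160:360,240:440],None,fx=3,fy=3))
```

```text
True
34.17 [456.4 -24.9  69.6] [1.  0.2 6.2] 6.4
g est 12.449603547695958
34.64 [458.3 -25.1  68.7] [-0.4  0.8 30.6] 6.9
34.89 [458.8 -25.3  66.7] [-3.2  0.1 48.1] 6.5
35.14 [459.  -25.5  64.5] [-5.7  0.3 59.6] 6.7
35.39 [458.5 -25.5  61.8] [-8.9 -0.3 68.7] 6.9
35.64 [458.1 -25.6  58.9] [-9.5  1.6 70.5] 7.0
```

Seated deeper now (g ≈ 23 mm). I'll tilt to 50°, touch the lower rim down on the pad, and let the opening finger lower the disc.

Run:
```python
from h import *
X=np.array([1.,0,0]); q=lean(130,X,1)
robot.movel([457,-25,72],speed=60); quick()
robot.movel([488,-25,62],q,speed=60); quick()
print(robot.movel([488,-25,46],speed=25,force_limit=3)); quick()
eoat.gripper_open(); quick()
robot.movel([525,-25,92],speed=150); quick()
robot.move_ptp([500,-25,200],down(np.pi/2)); 
im,s=snap("wrist","w7"); np.save("s_w7.npy",s,allow_pickle=True); quick()
for d in discs(im,"wrist",s,11,lo=200,amin=1500): print(d)
```

```text
36.13 [456.5 -24.9  71.6] [ 0.7 -0.3 -0.9] 6.6
37.08 [487.4 -25.2  61.7] [-0.2  0.8 -1. ] 6.5
True
37.64 [487.8 -24.9  47.9] [ 1.2 -0.8  3.5] 7.1
38.38 [487.4 -24.8  47.7] [-0.4  0.3 -0.8] 85.2
38.91 [524.4 -25.   91.5] [-0.6  0.8 -0.3] 85.2
40.19 [499.9 -25.1 199.3] [-0.3  0.3 -1.3] 85.4
(array([514., 350.]), array([635.8, 165.6]), array([68.7, 43.3]))
(array([ 76., 233.]), array([ 520.3, -266.4]), array([105.6,  89.1]))
```

View pics/w7.png

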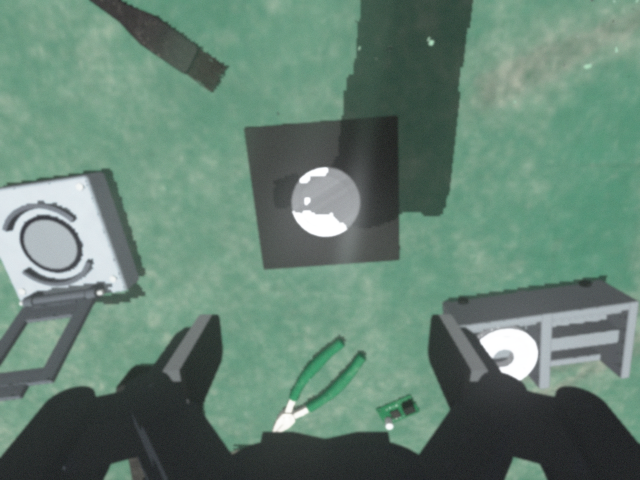

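The disc lies flat on the pad at (326,202). The nest window is at (51,245), with the head's hinge edge on the far side. I'll measure both from this picture and the top view.

Run:
```python
from h import *
s=np.load("s_w7.npy",allow_pickle=True).item(); im=cv2.imread("pics/w7.png")
m=(im[160:245,285:370].min(2)>95).astype('uint8'); m=cv2.morphologyEx(m,cv2.MORPH_CLOSE,np.ones((5,5)))
c=max(cv2.findContours(m,0,1)[0],key=cv2.contourArea); e=cv2.minEnclosingCircle(c); print(e)
uv=np.array(e[0])+[285,160]; print("disc",uv,onplane("wrist",uv,11,s))
print("nest w",onplane("wrist",(51,245),30,s))
# window: light grey blob around
b=im[215:272,20:85]; print(b[28].min(1)[::4])
for p in [((97,172),(128,290)),((0,187),(97,172)),((22,297),(102,287))]:
    A,B=[onplane("wrist",k,30,s)[:2] for k in p]; d=B-A; print(A.round(1),B.round(1),np.degrees(np.arctan2(d[1],d[0])).round(1),np.linalg.norm(d).round(1))
# top image head corners: bright block
t=cv2.imread("pics/top0.png"); r=t[215:280,370:435]; cv2.imwrite("pics/x.png",r)
g=((r.min(2)>150)).astype('uint8'); c=max(cv2.findContours(g,0,1)[0],key=cv2.contourArea).reshape(-1,2)
P=np.array([onplane("top",(x+370,y+215),30)[:2] for x,y in c],np.float32); print("top rect",cv2.minAreaRect(P))
```

```text
((46.481597900390625, 48.514774322509766), 45.52482223510742)
disc [331.4815979  208.51477432] [488.79691877 -18.83964208  11.        ]
nest w [ 516.1436149  -258.09824236   30.        ]
[142 138 182 180 179 176 177 183 181 180 183 181 181 183 111  80 216]
[ 454.6 -206.5] [ 558.4 -199.8] 3.7 104.0
[ 466.6 -287.4] [ 454.6 -206.5] 98.4 81.8
[ 565.3 -296. ] [ 555.5 -222.3] 97.6 74.3
top rect ((513.69384765625, -258.0861511230469), (102.96605682373047, 98.74337005615234), 8.306699752807617)
```

Run:
```python
from h import *
s=np.load("s_w7.npy",allow_pickle=True).item()
D=onplane("wrist",(326,202),11,s); print("disc",D)
ph=np.radians(8.3); q=down(np.pi/2+ph)
robot.move_ptp([D[0],D[1],60],q); print(robot.movel([D[0],D[1],17.5],speed=80,force_limit=8)); quick()
eoat.grasp(40); quick()
robot.movel([D[0],D[1],60],speed=120); quick()
robot.move_ptp([555,-250,200],q); im,s=snap("wrist","w8"); np.save("s_w8.npy",s,allow_pickle=True); quick()
m=(im.min(2)>150).astype('uint8'); m[270:]=0
for c in cv2.findContours(m,0,1)[0]:
    if cv2.contourArea(c)>2500:
        P=np.array([onplane("wrist",k,30,s)[:2] for k in c.reshape(-1,2)],np.float32); print(cv2.boundingRect(c),cv2.minAreaRect(P))
```

```text
disc [482.99097532 -23.6528291   11.        ]
False
41.49 [483.2 -23.7  17.6] [ 0.2 -0.6 -0.8] 85.2
41.88 [483.4 -23.7  18.4] [-1.5  0.3  8.6] 58.2
42.38 [483.  -23.6  60. ] [ 0.3  0.9 -0.4] 57.8
43.5 [ 554.6 -247.1  198.4] [ 0.1  0.6 -1. ] 57.6
(253, 110, 125, 129) ((515.2186279296875, -260.4858093261719), (101.51314544677734, 94.46627807617188), 8.301895141601562)
```

View pics/w8.png

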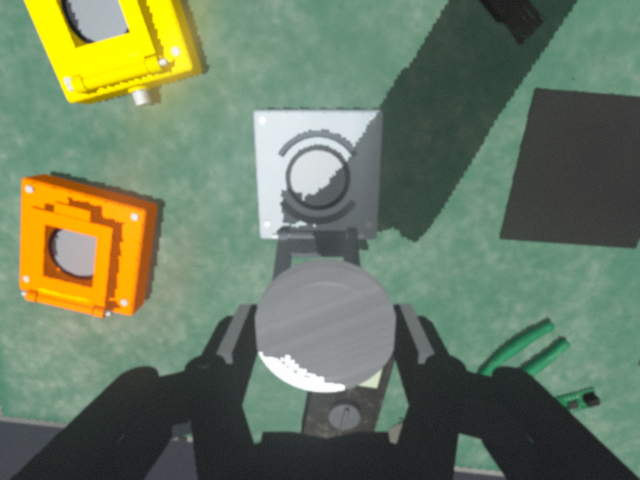

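The disc is held across its diameter; its outline spans columns 256 to 396 and rows 262 to 391. The nest ring is centred at about (318,177). I'll compute the disc's offset in the grip and the nest position.

Run:
```python
from h import *
s=np.load("s_w8.npy",allow_pickle=True).item(); s2=robot.state(); print(s["eef_pos"].round(1),s2["eef_pos"].round(1))
N=onplane("wrist",(318,177),30,s); print("nest",N)
Q=R.from_quat(s["tool_rot"])
for uv in [(326,262),(326,391),(256,322),(396,322)]:
    print(uv,Q.inv().apply(onplane("wrist",uv,s["eef_pos"][2]-7,s)-s["eef_pos"]).round(1))
ph=np.radians(8.3)
for x,z in((120,160),(80,150),(100,150)):
    pass
q=down(np.pi/2+ph); hx=np.array([np.cos(ph),np.sin(ph),0])
for a in (1.9,2.2): # frame free end estimate, world
    print(a,"tab",[proj("wrist",np.array([514.7,-258,41])+45*hx+r*(np.cos(np.pi-a)*hx+np.sin(a)*np.array([0,0,1])),s).round(0) for r in (40,89)])
```

```text
[ 554.5 -247.5  198.5] [ 554.6 -247.1  198.4]
nest [ 514.38111032 -258.06151399   30.        ]
(326, 262) [31.7  1.1  7.1]
(326, 391) [-28.9   1.2   6.9]
(256, 322) [  5.5 -27.4   6.9]
(396, 322) [ 5.4 29.7  7.1]
1.9 tab [array([317., 268.]), array([316., 321.])]
2.2 tab [array([317., 278.]), array([316., 342.])]
```

Run:
```python
from h import *
ph=np.radians(8.3); q=down(np.pi/2+ph); hx=np.array([np.cos(ph),np.sin(ph),0]); N=np.array([514.5,-258.0,0])
P=N+1.0*hx
robot.movel([P[0],P[1],110],q,speed=150); robot.movel([P[0],P[1],54],speed=80); quick()
r=robot.movel([P[0],P[1],43.5],speed=25,force_limit=4); print(r); quick()
```

```text
45.16 [ 515.8 -258.    54.2] [ 0.6 -1.  -0.7] 57.8
True
45.55 [ 515.8 -258.    45.5] [-1.  -0.1  5.3] 57.5
```

Contact at 45.5 mm against 45 expected, so it looks seated. I'll let go, rise and look before closing the frame.

Run:
```python
from h import *
ph=np.radians(8.3); q=down(np.pi/2+ph); hx=np.array([np.cos(ph),np.sin(ph),0]); N=np.array([514.5,-258.0,0])
eoat.gripper_open(); quick()
P=N+1.0*hx; robot.movel([P[0],P[1],90],speed=150)
P=N+70*hx; robot.movel([P[0],P[1],190],speed=250)
im,s=snap("wrist","w9"); np.save("s_w9.npy",s,allow_pickle=True); quick()
c=proj("wrist",[514.5,-258,38],s); print(c, proj("wrist",N+45*hx+[0,0,41],s))
x0,y0=int(c[0])-110,max(int(c[1])-90,0); print(x0,y0)
cv2.imwrite("pics/w9c.png",cv2.resize(im[y0:y0+220,x0:x0+220],None,fx=2.7,fy=2.7,interpolation=cv2.INTER_CUBIC))
```

```text
45.94 [ 515.1 -257.7   44.7] [ 0.  -0.4  0.3] 85.5
47.08 [ 581.3 -247.9  187.4] [-1.2 -0.6 -0.1] 85.1
[323.30429278 143.64124672] [323.32179272 205.31980035]
213 53
```

View pics/w9c.png

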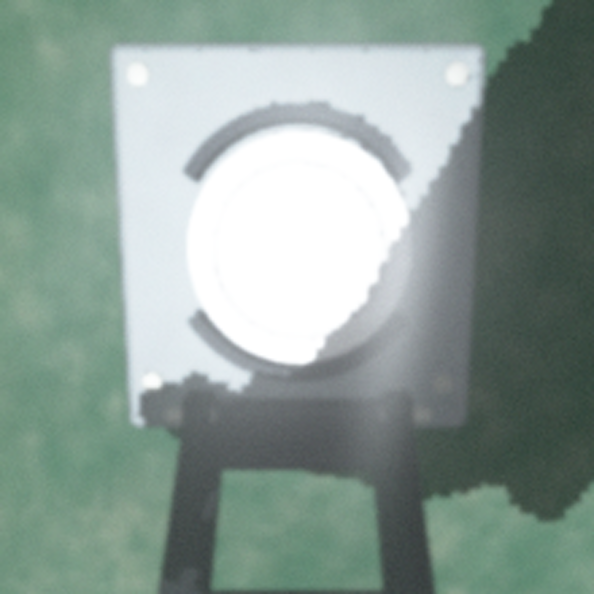

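The disc sits centred between both arcs. Now I'll close the frame.

Run:
```python
from h import *
ph=np.radians(8.3); q=down(np.pi/2+ph); hx=np.array([np.cos(ph),np.sin(ph),0]); N=np.array([514.5,-258.0,0])
def tip(x,z): p=N+x*hx; p[2]=z+19; return p
eoat.grasp(20)
robot.movel(tip(120,145),q,speed=200); robot.movel(tip(120,106),speed=120); quick()
robot.movel(tip(59,118),speed=100,force_limit=15); quick()
for d in (70,50,32,16,6):
    t=np.radians(d); x=45-82*np.cos(t)+2.5*np.sin(t)+11*min(1,np.sin(t)*2); z=41+82*np.sin(t)+2.5*np.cos(t)
    r=robot.movel(tip(x,z),speed=100,force_limit=25); s=robot.state(); print(d,r,s["force"].round(1),round(s["clock"],2))
r=robot.movel(tip(-37,42),speed=50,force_limit=10); print(r); quick()
```

```text
48.75 [ 632.9 -241.1  125.2] [ 0.1 -0.1  0.6] -0.0
49.52 [ 573.5 -249.4  137.3] [ 0.  -0.3  0.2] -0.2
70 False [ 1.  -0.2  0.1] 49.96
50 False [1.2 0.1 0.7] 50.39
32 False [-0.   0.2 -0. ] 50.8
16 False [-0.1  0.6  0.3] 51.2
6 False [ 0.2  0.3 -0.5] 51.51
True
51.79 [ 479.6 -263.7   62.1] [-2.8  1.6 13.3] 0.1
```

Run:
```python
from h import *
ph=np.radians(8.3); hx=np.array([np.cos(ph),np.sin(ph),0]); hy=np.array([-np.sin(ph),np.cos(ph),0]); N=np.array([514.5,-258.0,0])
p=N-37*hx; p[2]=120; robot.movel(p,speed=150); p=N+60*hx; p[2]=220; robot.movel(p,speed=250); robot.dwell(.2)
im,s=snap("wrist","w10"); quick()
z=np.array([0,0,1.])
for k,X in {"tab":-39*hx+43*z,"bar+y":28*hy+43*z,"bar-y":-28*hy+43*z,"disc":38*z,"behind":70*hx+80*hy*0,"behind2":85*hx+28*hy}.items():
    u=proj("wrist",N+X,s).astype(int); print(k,u,np.median(im[u[1]-2:u[1]+3,u[0]-2:u[0]+3].reshape(-1,3),0))
t=viewer.read_camera("top")[:,:,::-1]; t0=cv2.imread("pics/top0.png").astype(int)
for k,X in {"mm":(719,-199,40),"spool":(344,248,47),"brush":(341,-172,5),"hole":(618,128,46)}.items():
    u=proj("top",X).astype(int); a=abs(t[u[1]-14:u[1]+14,u[0]-14:u[0]+14].astype(int)-t0[u[1]-14:u[1]+14,u[0]-14:u[0]+14]).max(2); print(k,u,(a>40).mean().round(3))
```

```text
53.29 [ 572.5 -249.6  218.9] [0.4 0.8 0.4] -0.2
tab [324 101] [177. 172. 162.]
bar+y [359 154] [161. 157. 151.]
bar-y [289 154] [179. 173. 164.]
disc [324 153] [255. 255. 255.]
behind [324 224] [209. 218. 205.]
behind2 [352 238] [133. 152. 118.]
mm [373 154] 0.0
spool [171 327] 0.0
brush [365 324] 0.2
hole [228 201] 0.0
```

The colours at the sampled points are ambiguous, and I've used all 12 picture views. I'll check the frame with coarse numeric profiles instead.

Run:
```python
from h import *
im=cv2.imread("pics/w10.png"); g=im.min(2); r=im.max(2)-im.min(2)
print("rows 85..260 step5, cols 255..395 step 7; value/10, * = coloured(green)")
for v in range(85,262,5): print(v,''.join(f"{'*' if r[v,u]>22 else g[v,u]//10:>3}" for u in range(255,396,7)))
t=viewer.read_camera("top")[:,:,::-1]; t0=cv2.imread("pics/top0.png")
def brush(t):
    m=(t[295:350,330:402].max(2)<60).astype('uint8'); n,l,st,ce=cv2.connectedComponentsWithStats(m); i=1+st[1:,4].argmax(); return st[i],ce[i].round(1)
print(brush(t0),brush(t))
print("top cam head now / before, v 195..275, u 372..432")
for v in range(196,276,6): print(v,''.join(f"{t[v,u].min()//10:>3}" for u in range(374,434,5)),'|',''.join(f"{t0[v,u].min()//10:>3}" for u in range(374,434,5)))
```

```text
rows 85..260 step5, cols 255..395 step 7; value/10, * = coloured(green)
85   *  *  *  *  *  *  *  *  *  *  *  *  *  *  *  *  *  *  *  *  5
90   * 15 21 21 21 20 21 21 20 21 21 21 20 19 20 20 19 20 19  *  6
95   * 15 24 22 22 22 22 22 21 21 21 18 21 22 22 21 21 22 21  6  5
100   * 15 24 22 22 22 22 22 15 15 16 16 15 22 22 21 21 22  *  6  6
105   * 14 22 22 22 22 22 22 16 16 16 16 16 22 22 21 21 21 12  6  6
110   *  * 22 22 17 14 16 15 15 16 16 16 15 15 15 15 20 21 11  6  6
115   *  * 22 22 17 15 16 16 17 17 17 17 16 15 16 16 21 16 11  7  6
120   *  * 22 22 18 15 16 17 17 18 17 17 16 16 16 16 21 13 11  7  6
125   *  * 22 22 19 15 15 25 25 22 23 24 25 25 16 16 16 13 11  6  6
130   *  * 22 22 19 15 15 25 25 25 25 25 25 25 16 16 15 13 11  7  7
135   *  * 22 22 20 16 16 25 25 25 25 25 25 25 16 17 15 13 11  7  6
140   *  * 22 22 19 16 16 25 25 25 25 25 25 25 17 14 15 13 11  7  7
145   *  * 22 22 20 16 17 25 25 25 25 25 25 25 17 14 15 13 10  8  7
150   *  * 22 22 21 16 16 25 25 25 25 25 25 25 15 15 14 12 10  7  7
155   *  * 22 22 22 16 17 25 25 25 25 25 25 25 14 15 14 12 10  8  7
160   *  * 
[... 2019 characters left out ...]
  6  8  9 10 11 11 11 |  11 14 13 11 10 10 11 16 19 23 11 13
232   6  9  9  6  6  7  8  9 10 11 11 12 |  10 18 21 21 14 17 18 14 19 21 13 11
238   5  8  9  6 12  7  8  9 10 11 11 12 |  10 13 21 14 16 20 21 18 21 21 18 12
244   5  7  9  8  7  7  9 10 10 11 11 12 |  11  8 22 21 18 21 21 21 12 21 21 12
250   6  6  9  9  8  8  9 10 11 11 11 12 |  12  7 22 22 14 21 21 21 17 21 21 12
256   6  6  9 10  7  8  9 10 11 11 11 12 |  11  7 21 22 17 16 13 19 13 21 22 11
262   5  5  9 21  7  8  9 10 11 11 12 12 |  11  9 18 22 22 17 17 21 22 22 22 16
268   5  5 11 23  7  9 10 10 11 11 12 12 |  11 10 12 24 21 21 19 14 10 10 11 12
274   5  5  9  7  8  9 10 10 11 11 12 12 |  10 10  9 10 10 12 11 11 12 11 11 12
```

```bash
python3 -c "
from h import *
quick(); robot.sign_off()"
```

```text
53.39 [ 573.2 -249.5  219.5] [-0.9 -0.7  0.4] -0.1
the job is handed in; nothing more can be done
```

The job is done and handed in at 53.4 s: the blanking disc is in the nest of the grey sensor head with the retaining frame shut over it.

**Tipping:** The first press left the disc at about 45°, with its lower rim caught on the tray lip. Two pushes on the raised edge did not free it; the second reached about 40 N. Pressing again while drawing the disc back toward the step edge stood it up at about 66°.

**Moving the disc:**
1. I gripped the raised edge and carried the disc to the pad. There I pressed it deeper into the jaws, which reached about 70 N, under the 120 N wrist limit.
2. I set its lower rim on the pad at 50° and opened the gripper, so the last part of the lay-down was a hinge-down onto the pad with the rim already resting there. The next picture showed it lying flat.
3. I took it again across its diameter and placed it in the nest. Contact came at 45.5 mm against 45 mm expected. Then I let go and swung the frame shut.

**Last checks:**
- **Disc:** the picture after release showed it centred between the two arcs.
- **Frame:** when I pressed it shut, the fingertips stopped at about 43 mm; a shut frame should be at 43.5 mm. My first colour check afterwards was unclear. A finer grid of pixel values showed the frame and tab lying over the disc and nothing standing behind the hinge.
- **Other objects:** the multimeter, solder spool and hole disc are unchanged in the top view. The brush check disagreed: 20% of its patch changed and its outline could not be matched. I put that down to the arm or its shadow, since the arm never went near the brush, but I did not confirm it.

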